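# Line the reagent bottles up by height

## Task

Line the four reagent bottles up on the four rubber pads of the white bottle stand in order of height, one standing upright on the middle of each pad, with the shortest at the end where the small cover-glass carton lies and the tallest at the far end, so that each can be reached over the one before it. Do not tip a bottle over, leave the carton and the tally counter where they are, and let go of everything at the end.

Things in the scene. Friction and masses are not known exactly. Their poses are not given: they have to be found in the camera images.
- small_brown_bottle: The shortest bottle: brown glass, black cap; dropper bottle 84 mm tall, loose, 45 g +-30%. Round body 30 mm across, straight up to 35 mm, shoulder to 52 mm; then a straight collar 19 mm across from 52 to 68 mm, then the narrower cap (14 mm) to the top. The fingertips can lift it by the collar from above. Origin: centre of its underside, z up along the bottle; round, yaw means nothing.
- purple_bottle: The second shortest bottle: purple, white cap; dropper bottle 98 mm tall, loose, 45 g +-30%. Round body 33 mm across, straight up to 45 mm, shoulder to 66 mm; then a straight collar 21 mm across from 66 to 82 mm, then the narrower cap (15 mm) to the top. The fingertips can lift it by the collar from above. Origin: centre of its underside, z up along the bottle; round, yaw means nothing.
- large_brown_bottle: The second tallest bottle: brown glass, black cap, the same shape as the shortest but larger; dropper bottle 107 mm tall, loose, 45 g +-30%. Round body 38 mm across, straight up to 52 mm, shoulder to 75 mm; then a straight collar 24 mm across from 75 to 91 mm, then the narrower cap (17 mm) to the top. The fingertips can lift it by the collar from above. Origin: centre of its underside, z up along the bottle; round, yaw means nothing.
- clear_bottle: The tallest bottle: clear pale grey, light grey cap; dropper bottle 132 mm tall, loose, 45 g +-30%. Round body 50 mm across, straight up to 70 mm, shoulder to 100 mm; then a straight collar 31 mm across from 100 to 116 mm, then the narrower cap (23 mm) to the top. The fingertips can lift it by the collar from above. Origin: centre of its underside, z up along the bottle; round, yaw means nothing.
- place_1: Flat round dark rubber pad, 58 mm across, the pad at the left end (as seen from the robot). The four like pads lie in a straight row, 75 mm apart centre to centre, on a low fixed white board (90 x 315 mm); their tops are 14 mm above the bench. Origin: centre of its underside, 2 mm below its top; y runs along the row from place_4 to place_1.
- place_2: Flat round dark rubber pad, 58 mm across, the second pad from the left. The four like pads lie in a straight row, 75 mm apart centre to centre, on a low fixed white board (90 x 315 mm); their tops are 14 mm above the bench. Origin: centre of its underside, 2 mm below its top; y runs along the row from place_4 to place_1.
- place_3: Flat round dark rubber pad, 58 mm across, the third pad from the left. The four like pads lie in a straight row, 75 mm apart centre to centre, on a low fixed white board (90 x 315 mm); their tops are 14 mm above the bench. Origin: centre of its underside, 2 mm below its top; y runs along the row from place_4 to place_1.
- place_4: Flat round dark rubber pad, 58 mm across, the pad at the right end. The four like pads lie in a straight row, 75 mm apart centre to centre, on a low fixed white board (90 x 315 mm); their tops are 14 mm above the bench. Origin: centre of its underside, 2 mm below its top; y runs along the row from place_4 to place_1.
- cover_glass_carton: Small square pale carton with a blue band, 46 x 46 x 19 mm, loose on the bench beyond one end of the row of pads (left or right, it varies), its centre about 85 mm from the nearest pad's. It marks the end for the shortest bottle. Origin: centre of its underside. Not to be moved.
- tally_counter: Small white hand tally counter, 28 x 48 x 50 mm, standing loose on the bench beyond the other end of the row. Origin at the centre of its underside. Not to be moved.
Things that resemble listed ones, but are neither listed nor needed, are in the scene too. What is shaped like the purple_bottle but green or red is not meant. Leave any orange look-alike of the small_brown_bottle alone.

How it is judged (in metres and radians):
At the end, for the whole second after the job is handed in: Each bottle stands upright (within 0.1 rad) and at rest on its own pad, within 12 mm of its centre, in order of height from the shortest on the pad next to the cover-glass carton to the tallest on the pad farthest from it (((horizontal distance between cover_glass_carton and place_1 below 0.15 m and horizontal distance between small_brown_bottle and place_1 below 0.012 m and horizontal distance between purple_bottle and place_2 below 0.012 m and horizontal distance between large_brown_bottle and place_3 below 0.012 m and horizontal distance between clear_bottle and place_4 below 0.012 m) or (horizontal distance between cover_glass_carton and place_4 below 0.15 m and horizontal distance between small_brown_bottle and place_4 below 0.012 m and horizontal distance between purple_bottle and place_3 below 0.012 m and horizontal distance between large_brown_bottle and place_2 below 0.012 m and horizontal distance between clear_bottle and place_1 below 0.012 m)) and angle between each of small_brown_bottle, purple_bottle, large_brown_bottle, clear_bottle's own z axis and vertical below 0.1 rad and height (world z) of small_brown_bottle between 0.01 and 0.018 m and linear speed of each of small_brown_bottle, purple_bottle, large_brown_bottle, clear_bottle below 0.02 m/s and angular speed of each of small_brown_bottle, purple_bottle, large_brown_bottle, clear_bottle below 0.2 rad/s and height (world z) of purple_bottle between 0.01 and 0.018 m and height (world z) of large_brown_bottle between 0.01 and 0.018 m and height (world z) of clear_bottle between 0.01 and 0.018 m); the robot touches nothing.
It fails at once if a bottle is tipped over (angle between any of small_brown_bottle, purple_bottle, large_brown_bottle, clear_bottle's own z axis and vertical above 0.7 rad).
It fails at once if the cover glass carton is pushed away by more than 25 mm (distance of cover_glass_carton from where it was at the start of the episode above 0.025 m).
It fails at once if the tally counter is pushed away by more than 25 mm (distance of tally_counter from where it was at the start of the episode above 0.025 m).
It also fails if it takes over 102 s, if anything falls off the work surface, if the arm or the gripper's body presses on something with over 40 N, if the wrist force passes 120 N, or if a joint passes its speed limit or range.

## Robot

A 6-joint arm with a two-finger parallel gripper is mounted at the origin on the work surface; the furniture and walls round the work are solid. World frame = base frame: x ahead of the robot, y to its left, z up, the work surface at z = 0. Lengths are in mm, angles in rad, forces in N, time in s.
With the tool pointing down it reaches from about 375 to 925 mm from the base axis. Payload 5.7 kg.
Tool frame: the origin (TCP) lies midway between the tips of the shut fingers; the grasp point (between the pads) lies 19 mm behind it; z points along the fingers, y is the direction in which the jaws open and shut (so a half turn about z gives the same grasp; the last joint's range is limited). The gripper opens to 85 mm and grips with 20 to 120 N. Pads are 22 mm wide; open, the fingers measure 114 mm over their backs; the gripper's body (76 mm by 85 mm) begins 54 mm behind the grasp point. The pads swing forward as they close: fully open they stand 13 mm farther back than shut.
Start: joints at [-1.224, 0.359, 1.51, -0, 1.272, -0.115], TCP at [267.317, -537.127, 231.267] pointing down, gripper open.
Joint ranges: [-2.97, 2.97], [-1.01, 2.36], [0.21, 2.38], [-0.96, 4.11], [0.2, 2.71], [-2.98, 2.98]. Speed limits (rad/s): [2.39, 2.39, 3.14, 3.14, 3.14, 3.14].

## Interface

Orientations are given as a unit quaternion [x, y, z, w].
In Python, from workcell import r, optics gives the robot as it stands.
- The arm moves only by the tool drive_tool, never from a script. Its argument "moves" is one flat list of numbers, 7 for each row, row after row: the turn, a rotation vector about the world's x, y, z in degrees, then the shift along the world's x, y, z in mm, then the closure, from -1 (fully open) to 1 (shut), so that 0 is half open. A call has 1 to 8 rows; each row shifts and turns the pose as measured when the row begins; what a row does not reach is not made up. A row lasts 1/12 s, in which the tool goes at most 41.7 mm and 7.16 degrees, less where a joint would pass 70% of its speed; a pose out of reach is approached as far as the arm can. A call is refused whole if a number of a shift passes 41.7 or a number of a turn 7.16, either way. A call with a gripper value outside its range is refused whole. The fingers move at their own pace and stop on an object; "squeeze" is the grip in N (left out, the last holds). Time passes only in rows, so rows that do not move let the fingers close. It gives the time, the measured TCP pose, the force and the opening at its end, in the units of the state.
- r.get_obs(): the state, without advancing time (a new reading comes with each control period).
- optics.camera(name): name is "side" or "top" or "wrist"; returns a dict with "color" (400x640x3 uint8, red, green, blue), "depth" (400x640 float32, mm along the optical axis (not along the pixel's ray), 0 where there is no reading), "camera_matrix" (3x3 intrinsics, pixels), "eye" and "attitude" of the camera in the world. Camera axes: x right, y down, z forward; pixel columns grow to the right and rows downward; lengths in mm; the calibration is good to about 2 mm. A picture is of the moment at which its call begins.
- r.sign_off(): hands the job in, once; it reports no verdict.
The state is a dict: "t": time; "qpos": joint angles; "dq": joint speeds; "effort": joint torques, N m; "tool_pos": TCP position; "orientation": TCP orientation; "contact_force": force on the tool from outside, world axes, zero at the start; "ft_torque": the same for the moment, N m; "gripper_width": finger opening in mm.
Only numpy, scipy, OpenCV 4.12 (cv2) and the standard library are available. Lean on these libraries where they do the work, as an engineer would, in place of code of your own. Each camera call takes 0.05 s, during which the arm holds its last target. There are 200 camera calls.

## Working session

There is one attempt and no reset: what is moved stays moved. The work goes in short steps, Python scripts to look and compute and a tool call to move; the robot and the scene stay as the last step left them, time stands still between calls to the robot, and variables do not carry over. Pictures are saved under pics/ and viewed, about 12 in all and at most 16, crops included, and the job is handed in when it is done.

Besides the shell and the picture viewer there is one more tool, called after ">>>" in YAML: its name, and indented under it one key for each argument. drive_tool: Moves the arm, as the interface text tells. Its arguments: {"type":"object","properties":{"moves":{"type":"array","items":{"type":"number"}},"squeeze":{"type":"number"}},"required":["moves"]}

```bash
mkdir -p pics; cat > h.py <<'E'
import numpy as np, cv2
from scipy.spatial.transform import Rotation as R
from workcell import r, optics
def cam(n):
    c=optics.camera(n); np.savez(f'pics/{n}.npz',**{k:np.array(v) for k,v in c.items()}); return c
def save(c,name,crop=None,s=1):
    im=c['color'][:,:,::-1]
    if crop: im=im[crop[1]:crop[3],crop[0]:crop[2]]
    cv2.imwrite('pics/'+name,cv2.resize(im,None,fx=s,fy=s,interpolation=cv2.INTER_CUBIC))
def rot(c):
    a=np.array(c['attitude']); return a if a.shape==(3,3) else R.from_quat(a).as_matrix()
def ray(c,u,v,z):
    d=rot(c)@np.linalg.inv(c['camera_matrix'])@[u,v,1]; e=np.array(c['eye']); return e+d*(z-e[2])/d[2]
def cloud(c):
    v,u=np.mgrid[:400,:640]; K=np.array(c['camera_matrix']); d=c['depth']
    p=np.stack([(u-K[0,2])/K[0,0]*d,(v-K[1,2])/K[1,1]*d,d],-1)
    return p@rot(c).T+np.array(c['eye'])
E
python3 - <<'E'
from h import *
print(r.get_obs())
for n in ['top','side']:
    c=cam(n); save(c,n+'0.png'); print(n,c['eye'],c['attitude'],c['camera_matrix'])
E
```

```text
{'t': 0.0, 'qpos': array([-1.22410576e+00,  3.59519650e-01,  1.51143417e+00,  1.75206248e-05,
        1.27252664e+00, -1.15099403e-01]), 'dq': array([ 0.00011969, -0.00036191, -0.00131713,  0.00028557,  0.00088398,
       -0.00054869]), 'effort': array([-3.57604213e-04, -5.27629209e+01, -2.78619272e+01, -2.31256436e-04,
        1.35240087e-02, -4.90536976e-06]), 'tool_pos': array([ 267.09397335, -536.50138458,  230.44422614]), 'orientation': array([ 9.73462126e-01,  2.28846232e-01, -1.00740560e-04, -9.38547987e-04]), 'contact_force': array([-0.08232305,  0.30316846,  0.92609692]), 'ft_torque': array([-0.00299119,  0.05481119, -0.03624337]), 'gripper_width': 85.41881658986325}
top [459.23027239  24.08796011 934.27755984] [ 0.7162168  -0.69740464  0.01868493 -0.01763918] [[444.60790168   0.         314.41222844]
 [  0.         444.60790168 202.30510695]
 [  0.           0.           1.        ]]
side [ 23.57099965 730.42812005 694.66680556] [-0.26736947  0.85240081 -0.42742239  0.13869579] [[514.12226527   0.         317.52106239]
 [  0.         514.12226527 193.56996919]
 [  0.           0.           1.        ]]
```

View pics/top0.png

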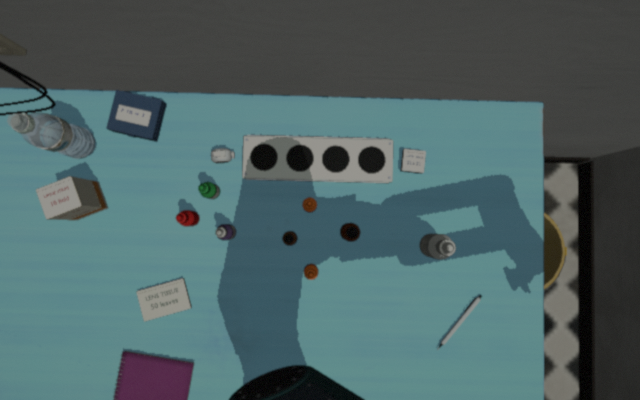

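View pics/side0.png

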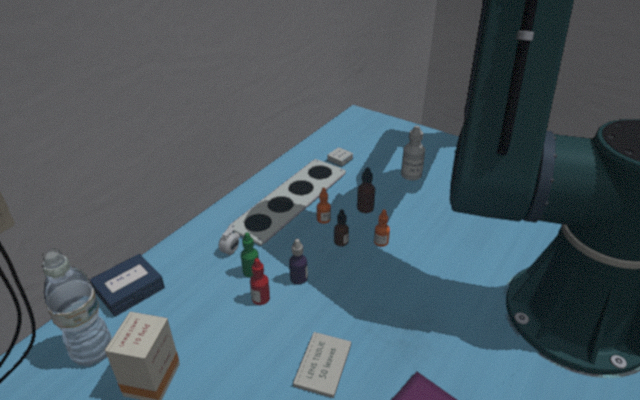

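Top view: carton at (413,160), on the right, beyond place_4; counter at (222,155). Pads lie at about (264,157), (300,158), (336,159) and (372,160). Bottles: purple (226,232), small brown (290,238), large brown (349,232), clear (443,246). The orange, green and red ones are decoys.

```bash
python3 - <<'E'
from h import *
c=dict(np.load('pics/top.npz')); P=cloud(c); s=dict(np.load('pics/side.npz')); Q=cloud(s)
hsv=cv2.cvtColor(c['color'],cv2.COLOR_RGB2HSV)
for n,u,v,h in [('purple',226,232,98),('small',290,238,84),('large',349,232,107),('clear',443,246,132),('or1',310,205,84),('or2',311,271,84),('green',208,188,98),('red',187,218,98),('counter',222,155,50),('carton',413,160,19)]:
    p0=ray(c,u,v,h*.7); o=[]
    for X in (P,Q):
        X=X.reshape(-1,3); m=(np.hypot(X[:,0]-p0[0],X[:,1]-p0[1])<40)
        z=X[m]; zz=z[z[:,2]>h-14] if h>50 else z[z[:,2]>8]
        if len(zz): o+= [len(zz),((zz.min(0)+zz.max(0))/2)[:2].round(),zz[:,2].max().round(), np.median(zz,0)[:2].round()]
    print(n,p0[:2].round(),*o)
g=cv2.cvtColor(c['color'],cv2.COLOR_RGB2GRAY)
for u,v in [(264,157),(300,158),(336,159),(372,160)]:
    w=g[v-19:v+20,u-18:u+19]; m=(w<25).astype(np.uint8)
    k,l,st,ce=cv2.connectedComponentsWithStats(m); i=l[19,18]
    print(st[i],ray(c,u-18+ce[i][0],v-19+ce[i][1],14)[:2].round(1))
E
```

```text
purple [441. 194.] 47 [441. 201.] 98.0 [441. 201.] 57 [443. 206.] 97.0 [441. 207.]
small [433.  69.] 40 [431.  72.] 85.0 [432.  72.] 41 [434.  75.] 83.0 [433.  77.]
large [448. -45.] 66 [449. -49.] 109.0 [448. -48.] 52 [449. -45.] 107.0 [447. -44.]
clear [ 426. -221.] 118 [ 425. -221.] 134.0 [ 426. -220.] 60 [ 426. -215.] 131.0 [ 424. -215.]
or1 [499.  32.] 37 [501.  34.] 84.0 [500.  34.] 36 [502.  38.] 83.0 [501.  37.]
or2 [370.  26.] 39 [365.  26.] 84.0 [366.  26.] 41 [367.  32.] 83.0 [365.  32.]
green [526. 232.] 44 [525. 237.] 100.0 [524. 237.] 57 [525. 241.] 97.0 [524. 243.]
red [467. 270.] 50 [466. 279.] 99.0 [466. 278.] 63 [468. 283.] 98.0 [466. 284.]
counter [597. 214.] 302 [596. 207.] 52.0 [595. 213.] 407 [598. 209.] 51.0 [593. 227.]
carton [ 600. -180.] 515 [ 598. -180.] 23.0 [ 598. -179.] 274 [ 600. -177.] 22.0 [ 598. -172.]
[  5   7  25  25 481] [599.  131.9]
[  5   7  25  24 466] [598.6  57.7]
[  6   7  24  24 416] [599.4 -17.3]
[  6   7  24  24 418] [599.7 -92.6]
```

>>> drive_tool:
  moves: [0,0,6.4,15.9,31.6,-4,-1,0,0,6.4,15.9,31.6,-4,-1,0,0,6.4,15.9,31.6,-4,-1,0,0,6.4,15.9,31.6,-4,-1,0,0,6.4,15.9,31.6,-4,-1,0,0,6.4,15.9,31.6,-4,-1,0,0,6.4,15.9,31.6,-4,-1,0,0,6.4,15.9,31.6,-4,-1]
  squeeze: 30

```text
t: 0.77
tool_pos: [393.6, -280.5, 195.4]
orientation: [0.77, 0.638, -0.0, 0.001]
contact_force: [-0.1, -0.4, 0.9]
gripper_width: 85.5
```

>>> drive_tool:
  moves: [0,0,5.3,16,30,-2,-1,0,0,5.3,16,30,-2,-1,0,0,0,0,0,0,-1]

```text
t: 1.02
tool_pos: [426.5, -211.0, 189.5]
orientation: [0.701, 0.713, 0.001, -0.002]
contact_force: [-0.2, -0.2, 0.2]
gripper_width: 85.4
```

```bash
python3 - <<'E'
from h import *
o=r.get_obs(); print(o['tool_pos'],o['qpos'])
c=cam('wrist'); save(c,'w1.png'); print(c['eye'],c['attitude'])
p=np.linalg.inv(rot(c))@(np.array([425.5,-220.5,132])-c['eye']); q=c['camera_matrix']@p; print(q/q[2])
E
```

```text
[ 426.54238484 -210.96196831  189.53551575] [-0.60608977  0.22928087  1.82039397  0.00210501  1.09532861 -0.62307755]
[ 425.15251629 -129.47026571  331.99830295] [9.87039231e-01 8.54779617e-03 5.33086467e-04 1.60250453e-01]
[322.2332784 233.4957718   1.       ]
```

View pics/w1.png

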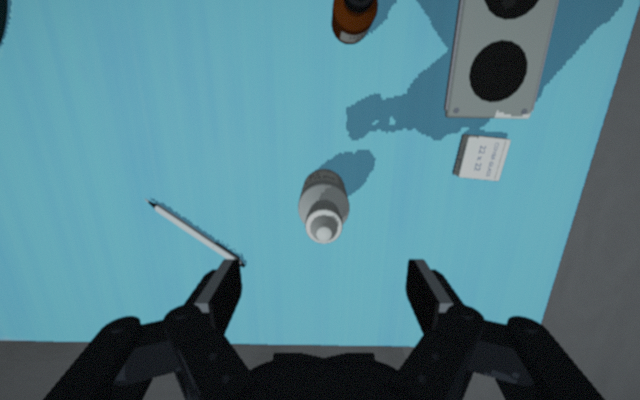

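Wrist view: clear cap at (324,233), predicted (322,233), so the calibration agrees. Going down.

>>> drive_tool:
  moves: [0,0,0,-1,-9.5,-10,-1,0,0,0,0,0,-20,-1,0,0,0,0,0,-20,-1,0,0,0,0,0,-15,-1,0,0,0,0,0,0,-1]

```text
t: 1.48
tool_pos: [424.3, -230.4, 121.6]
orientation: [0.705, 0.71, -0.001, 0.002]
contact_force: [-0.3, 0.3, -0.2]
gripper_width: 85.3
```

>>> drive_tool:
  moves: [0,0,0,0.5,5,-10,-1,0,0,0,0,0,0,-1,0,0,0,0,0,0,-1]

```text
t: 1.73
tool_pos: [422.9, -230.2, 110.3]
orientation: [0.707, 0.707, -0.002, 0.001]
contact_force: [0.5, 0.0, 0.7]
gripper_width: 85.6
```

>>> drive_tool:
  moves: [0,0,0,1.5,5,-5,-1,0,0,0,0.5,3,-2,-1,0,0,0,0,0,0,-1,0,0,0,0,0,0,-1]

```text
t: 2.07
tool_pos: [425.8, -224.7, 104.7]
orientation: [0.708, 0.706, -0.002, 0.003]
contact_force: [-0.8, 0.4, 0.5]
gripper_width: 85.6
```

>>> drive_tool:
  moves: [0,0,0,0,4,-3,-1,0,0,0,0,0,0,0.2,0,0,0,0,0,0,1,0,0,0,0,0,0,1,0,0,0,0,0,0,1,0,0,0,0,0,0,1,0,0,0,0,0,0,1,0,0,0,0,0,0,1]

```text
t: 2.73
tool_pos: [426.9, -220.4, 102.9]
orientation: [0.708, 0.706, -0.002, 0.004]
contact_force: [0.4, 0.1, -0.5]
gripper_width: 30.2
```

>>> drive_tool:
  moves: [0,0,0,0,0,10,1,0,0,0,0,0,25,1,0,0,0,0,0,35,1,0,0,0,0,0,35,1,0,0,0,5,10,15,1,0,0,0,15,25,5,1,0,0,0,17,35,0,1,0,0,0,17,35,0,1]
  squeeze: 40

```text
t: 3.4
tool_pos: [478.7, -117.1, 233.4]
orientation: [0.712, 0.703, -0.003, 0.004]
contact_force: [0.5, -0.7, -1.2]
gripper_width: 29.4
```

>>> drive_tool:
  moves: [0,0,0,17,35,0,1,0,0,0,17,35,0,1,0,0,0,17,35,0,1,0,0,0,17,35,0,1,0,0,0,17,35,0,1,0,0,0,15,30,0,1,0,0,0,8,15,0,1,0,0,0,3,6,0,1]

```text
t: 4.07
tool_pos: [595.2, 126.2, 233.7]
orientation: [0.711, 0.703, -0.001, 0.005]
contact_force: [0.4, -1.1, -0.2]
gripper_width: 29.3
```

>>> drive_tool:
  moves: [0,0,0,0,0,0,1,0,0,0,0,0,0,1]

```text
t: 4.23
tool_pos: [595.1, 127.4, 232.9]
orientation: [0.71, 0.704, -0.001, 0.004]
contact_force: [0.3, -0.3, -0.5]
gripper_width: 29.2
```

>>> drive_tool:
  moves: [0,0,0,2,2,-10,1,0,0,0,1,2,-25,1,0,0,0,0,0,-30,1,0,0,0,0,0,-20,1,0,0,0,0,0,-10,1,0,0,0,0,0,-3,1,0,0,0,0,0,0,1]

```text
t: 4.82
tool_pos: [595.2, 122.0, 130.4]
orientation: [0.713, 0.701, -0.002, 0.005]
contact_force: [0.8, 0.3, 0.6]
gripper_width: 29.2
```

>>> drive_tool:
  moves: [0,0,0,2,5,0,1,0,0,0,2,4,0,1,0,0,0,0,0,0,1,0,0,0,0,0,0,1]

```text
t: 5.15
tool_pos: [601.7, 130.8, 133.6]
orientation: [0.714, 0.7, -0.001, 0.007]
contact_force: [0.1, -0.7, -0.7]
gripper_width: 29.5
```

>>> drive_tool:
  moves: [0,0,0,-1,1,-6,1,0,0,0,-0.5,1,-5,1,0,0,0,0,0,-2,1,0,0,0,0,0,0,1,0,0,0,0,0,0,1]

```text
t: 5.57
tool_pos: [601.6, 134.0, 121.4]
orientation: [0.713, 0.701, 0.001, 0.008]
contact_force: [0.7, -0.8, -0.4]
gripper_width: 29.4
```

>>> drive_tool:
  moves: [0.5,0.6,0,-1.5,-1,-2,1,0,0,0,0,0,-1.5,1,0,0,0,0,0,0,1,0,0,0,0,0,0,1]

```text
t: 5.9
tool_pos: [599.7, 132.7, 117.4]
orientation: [0.713, 0.701, 0.0, 0.0]
contact_force: [0.1, -0.6, -0.5]
gripper_width: 29.5
```

>>> drive_tool:
  moves: [0,0,0,0,0,-1,1,0,0,0,0,0,-0.5,1,0,0,0,0,0,0,1,0,0,0,0,0,0,1]

```text
t: 6.23
tool_pos: [600.3, 133.0, 117.3]
orientation: [0.714, 0.701, 0.001, 0.001]
contact_force: [0.1, 0.1, -0.3]
gripper_width: 29.4
```

>>> drive_tool:
  moves: [0,0,0,0,0,-2,1,0,0,0,0,0,-2,1,0,0,0,0,0,0,1]

```text
t: 6.48
tool_pos: [601.5, 133.9, 117.6]
orientation: [0.714, 0.7, 0.003, 0.001]
contact_force: [0.0, -0.3, -0.5]
gripper_width: 29.4
```

```bash
python3 - <<'E'
from h import *
c=cam('side'); save(c,'s1.png',(200,110,380,260),4); o=r.get_obs(); print(o['tool_pos'],o['contact_force'],o['dq'])
E
```

```text
[601.75561668 133.91800848 117.60128003] [ 0.52619094  0.01970366 -0.09912112] [-2.34569393e-05  1.18235794e-02  2.52000061e-03 -2.79492256e-03
 -1.73892182e-02  6.45209691e-04]
```

View pics/s1.png

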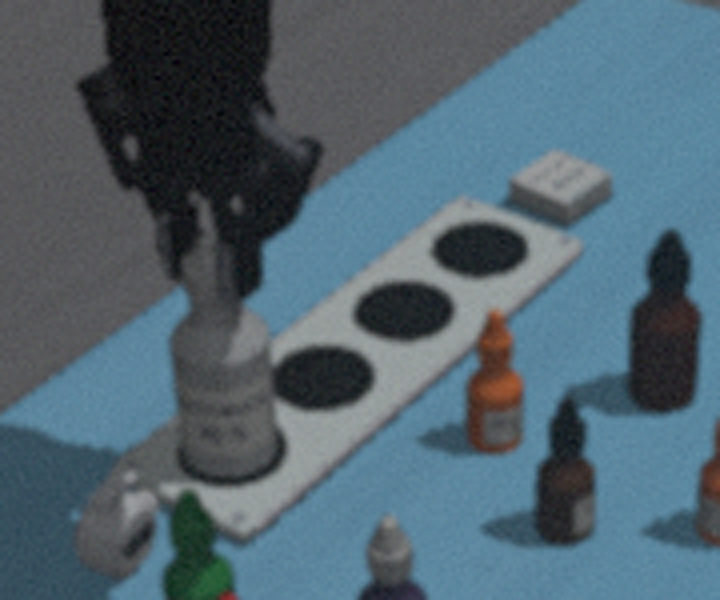

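The bottle sits on (or within a millimetre or two of) the place_1 pad. One more push down, watching the force.

>>> drive_tool:
  moves: [0,0,0,-1.5,-1,-3,1,0,0,0,0,0,-3,1,0,0,0,0,0,-3,1]

```text
t: 6.78
tool_pos: [603.2, 135.0, 116.7]
orientation: [0.714, 0.7, 0.007, 0.003]
contact_force: [-10.2, -1.5, 30.2]
gripper_width: 29.2
```

>>> drive_tool:
  moves: [0,0,0,-3,-2,1.5,1,0,0,0,0,0,0,1,0,0,0,0,0,0,1]

```text
t: 7.03
tool_pos: [600.4, 133.1, 119.4]
orientation: [0.714, 0.7, 0.008, 0.003]
contact_force: [-0.2, 0.1, -0.5]
gripper_width: 29.3
```

>>> drive_tool:
  moves: [0,0,0,0,0,-2,1,0,0,0,0,0,0,0.5,0,0,0,0,0,0,0.3,0,0,0,0,0,0,-0.2,0,0,0,0,0,0,-1,0,0,0,0,0,0,-1,0,0,0,0,0,0,-1]

```text
t: 7.62
tool_pos: [600.8, 133.4, 114.4]
orientation: [0.714, 0.7, 0.007, 0.003]
contact_force: [-1.0, 0.4, 0.2]
gripper_width: 77.1
```

>>> drive_tool:
  moves: [-0.3,0.8,0,0,0,12,-1,0,0,0,0,0,35,-1,0,0,0,-10,-12,10,-1,0,0,0,-25,-30,0,-1,0,0,0,-25,-30,0,-1,0,0,0,-25,-30,-5,-1,0,0,0,-25,-30,-5,-1,0,0,0,-20,-24,-5,-1]

```text
t: 8.28
tool_pos: [470.3, -24.4, 156.9]
orientation: [0.711, 0.703, 0.003, 0.002]
contact_force: [0.3, -1.0, -0.1]
gripper_width: 85.4
```

>>> drive_tool:
  moves: [0,0,0,0,0,0,-1,0,0,0,0,0,0,-1]

```text
t: 8.45
tool_pos: [463.3, -28.3, 155.5]
orientation: [0.713, 0.702, 0.0, 0.001]
contact_force: [0.3, -1.3, 0.7]
gripper_width: 85.3
```

>>> drive_tool:
  moves: [0,0,0,-8,-10,-3,-1,0,0,0,-5,-7,-10,-1,0,0,0,-1,-1,-15,-1,0,0,0,0,0,-15,-1,0,0,0,0,0,-8,-1,0,0,0,0,0,0,-1,0,0,0,0,0,0,-1]

```text
t: 9.03
tool_pos: [453.0, -46.2, 104.0]
orientation: [0.712, 0.702, 0.003, 0.004]
contact_force: [-0.6, 0.0, 0.1]
gripper_width: 85.6
```

>>> drive_tool:
  moves: [0,0,0,-2,-1,-8,-1,0,0,0,-2,-1,-10,-1,0,0,0,0,0,-6,-1,0,0,0,0,0,-2,-1,0,0,0,0,0,0,-1,0,0,0,0,0,0,-1]

```text
t: 9.53
tool_pos: [452.1, -47.8, 78.3]
orientation: [0.711, 0.703, 0.004, 0.006]
contact_force: [-0.3, 0.5, -0.5]
gripper_width: 85.6
```

>>> drive_tool:
  moves: [0.2,0.7,0,-3.5,0,0,-1,0,0,0,0,0,0,0,0,0,0,0,0,0,1,0,0,0,0,0,0,1,0,0,0,0,0,0,1,0,0,0,0,0,0,1,0,0,0,0,0,0,1,0,0,0,0,0,0,1]

```text
t: 10.2
tool_pos: [449.7, -48.1, 80.0]
orientation: [0.711, 0.703, 0.002, 0.001]
contact_force: [-0.4, 0.1, -0.7]
gripper_width: 21.8
```

>>> drive_tool:
  moves: [0,0,0,0,0,12,1,0,0,0,0,0,30,1,0,0,0,0,0,35,1,0,0,0,8,5,15,1,0,0,0,20,14,5,1,0,0,0,28,20,0,1,0,0,0,28,20,0,1,0,0,0,25,18,0,1]

```text
t: 10.87
tool_pos: [553.4, 29.9, 181.0]
orientation: [0.714, 0.701, -0.001, -0.002]
contact_force: [0.5, 0.3, -0.5]
gripper_width: 21.6
```

>>> drive_tool:
  moves: [0,0,0,18,13,0,1,0,0,0,9,7,0,1,0,0,0,4,3,0,1,0,0,0,0,0,0,1,0,0,0,0,0,0,1]

```text
t: 11.28
tool_pos: [589.2, 57.2, 179.9]
orientation: [0.712, 0.702, -0.001, -0.002]
contact_force: [0.2, 0.6, -1.3]
gripper_width: 21.8
```

>>> drive_tool:
  moves: [0,0,0,4,0,-8,1,0,0,0,4,1,-20,1,0,0,0,1,0,-20,1,0,0,0,0,0,-15,1,0,0,0,0,0,-8,1,0,0,0,0,0,0,1,0,0,0,0,0,0,1]

```text
t: 11.87
tool_pos: [592.1, 52.5, 104.7]
orientation: [0.714, 0.7, -0.003, -0.003]
contact_force: [-0.1, -0.0, -1.1]
gripper_width: 21.6
```

>>> drive_tool:
  moves: [-0.1,-0.4,0,4,3,-2,1,0,0,0,2,2,-2,1,0,0,0,0,0,-1,1,0,0,0,0,0,0,1,0,0,0,0,0,0,1]

```text
t: 12.28
tool_pos: [600.2, 57.4, 102.2]
orientation: [0.714, 0.7, 0.0, 0.002]
contact_force: [-0.2, 0.1, 0.1]
gripper_width: 21.7
```

>>> drive_tool:
  moves: [0,0,0,-0.5,0.5,-4,1,0,0,0,0,0,-3,1,0,0,0,0,0,-1,1,0,0,0,0,0,0,1,0,0,0,0,0,0,1]

```text
t: 12.7
tool_pos: [600.3, 58.3, 94.2]
orientation: [0.714, 0.7, 0.001, 0.003]
contact_force: [0.1, -0.4, -0.7]
gripper_width: 22.0
```

>>> drive_tool:
  moves: [0,0,0,-0.5,-0.5,-2,1,0,0,0,0,0,-1,1,0,0,0,0,0,0,1]

```text
t: 12.95
tool_pos: [601.2, 58.0, 94.4]
orientation: [0.714, 0.7, 0.002, 0.004]
contact_force: [-0.6, 0.3, -0.8]
gripper_width: 21.7
```

>>> drive_tool:
  moves: [0,0,0,-1.5,0,-1,1,0,0,0,0,0,0,0.6,0,0,0,0,0,0,0.3,0,0,0,0,0,0,-0.2,0,0,0,0,0,0,-1,0,0,0,0,0,0,-1,0,0,0,0,0,0,-1]

```text
t: 13.53
tool_pos: [599.8, 57.8, 93.1]
orientation: [0.714, 0.7, 0.003, 0.004]
contact_force: [-0.4, -1.0, 0.4]
gripper_width: 76.6
```

>>> drive_tool:
  moves: [0,0.4,0,0,0,12,-1,0,0,0,0,0,30,-1,0,0,0,0,0,15,-1,0,0,0,-15,1,0,-1,0,0,0,-32,3,0,-1,0,0,0,-32,3,0,-1,0,0,0,-32,3,0,-1,0,0,0,-25,3,-5,-1]

```text
t: 14.2
tool_pos: [466.6, 70.1, 147.3]
orientation: [0.715, 0.699, 0.003, 0.004]
contact_force: [-0.3, -0.1, -0.3]
gripper_width: 85.5
```

>>> drive_tool:
  moves: [0,0,0,-10,0,0,-1,0,0,0,-5,0,0,-1,0,0,0,0,0,0,-1,0,0,0,0,0,0,-1]

```text
t: 14.53
tool_pos: [445.7, 70.4, 147.0]
orientation: [0.714, 0.7, 0.001, 0.003]
contact_force: [-0.5, -0.4, 0.4]
gripper_width: 85.5
```

>>> drive_tool:
  moves: [0,0,0,-8,1,-5,-1,0,0,0,-5,1,-12,-1,0,0,0,-1,0,-20,-1,0,0,0,0,0,-20,-1,0,0,0,0,0,-10,-1,0,0,0,0,0,-4,-1,0,0,0,0,0,0,-1,0,0,0,0,0,0,-1]

```text
t: 15.2
tool_pos: [443.0, 71.8, 73.7]
orientation: [0.715, 0.699, 0.006, 0.007]
contact_force: [-0.5, 0.4, -0.1]
gripper_width: 85.3
```

>>> drive_tool:
  moves: [0.1,1.0,0,-6,0,0,-1,0,0,0,-4,0,-2,-1,0,0,0,-1,0,-7,-1,0,0,0,0,0,-5,-1,0,0,0,0,0,-2,-1,0,0,0,0,0,0,-1,0,0,0,0,0,0,-1]

```text
t: 15.78
tool_pos: [433.6, 71.7, 58.3]
orientation: [0.715, 0.699, 0.001, 0.002]
contact_force: [0.2, 0.1, 0.5]
gripper_width: 85.0
```

>>> drive_tool:
  moves: [0,0,0,-1.5,0,-2.5,-1,0,0,0,0,0,0,0,0,0,0,0,0,0,1,0,0,0,0,0,0,1,0,0,0,0,0,0,1,0,0,0,0,0,0,1,0,0,0,0,0,0,1,0,0,0,0,0,0,1]

```text
t: 16.45
tool_pos: [432.5, 71.8, 56.0]
orientation: [0.715, 0.699, 0.002, 0.002]
contact_force: [-0.2, -0.5, -0.2]
gripper_width: 16.6
```

>>> drive_tool:
  moves: [0,0,0,0,0,12,1,0,0,0,0,0,30,1,0,0,0,0,0,35,1,0,0,0,5,-5,20,1,0,0,0,15,-15,8,1,0,0,0,24,-24,0,1,0,0,0,24,-24,0,1,0,0,0,24,-24,0,1]

```text
t: 17.12
tool_pos: [517.8, -19.0, 165.9]
orientation: [0.713, 0.701, -0.001, -0.002]
contact_force: [0.4, 0.0, -0.3]
gripper_width: 16.9
```

>>> drive_tool:
  moves: [0,0,0,24,-24,0,1,0,0,0,20,-20,0,1,0,0,0,12,-12,0,1,0,0,0,5,-5,0,1,0,0,0,0,0,0,1,0,0,0,0,0,0,1]

```text
t: 17.62
tool_pos: [585.9, -88.7, 165.6]
orientation: [0.714, 0.7, -0.0, 0.0]
contact_force: [-0.4, 0.3, 0.1]
gripper_width: 16.7
```

>>> drive_tool:
  moves: [0,0,0,6,-1,-8,1,0,0,0,6,-1,-20,1,0,0,0,4,0,-20,1,0,0,0,0,0,-15,1,0,0,0,0,0,-8,1,0,0,0,0,0,0,1,0,0,0,0,0,0,1]

```text
t: 18.2
tool_pos: [597.0, -83.1, 90.3]
orientation: [0.712, 0.702, -0.001, -0.002]
contact_force: [-0.8, -0.6, -0.0]
gripper_width: 16.7
```

>>> drive_tool:
  moves: [0,0,0,1.5,-4,-4,1,0,0,0,0.5,-4,-4,1,0,0,0,0,-1,-2,1,0,0,0,0,0,0,1,0,0,0,0,0,0,1]

```text
t: 18.62
tool_pos: [600.3, -92.7, 82.1]
orientation: [0.712, 0.702, 0.0, -0.001]
contact_force: [-0.5, -0.2, -0.2]
gripper_width: 16.7
```

>>> drive_tool:
  moves: [0,0,0,0,0,-4,1,0,0,0,0,0,-4,1,0,0,0,0,0,-2,1,0,0,0,0,0,0,1,0,0,0,0,0,0,1]

```text
t: 19.03
tool_pos: [600.9, -93.2, 72.0]
orientation: [0.712, 0.702, 0.001, 0.0]
contact_force: [-0.6, 0.4, -0.3]
gripper_width: 16.9
```

>>> drive_tool:
  moves: [0,0,0,-0.5,0.5,-1.5,1,0,0,0,0,0,-1,1,0,0,0,0,0,0,1]

```text
t: 19.28
tool_pos: [600.8, -92.7, 70.0]
orientation: [0.712, 0.702, 0.001, 0.001]
contact_force: [-0.9, -0.2, -0.6]
gripper_width: 16.5
```

>>> drive_tool:
  moves: [0,0,0,-1,0,-1,1,0,0,0,0,0,0,0.7,0,0,0,0,0,0,0.3,0,0,0,0,0,0,-0.2,0,0,0,0,0,0,-1,0,0,0,0,0,0,-1,0,0,0,0,0,0,-1]

```text
t: 19.87
tool_pos: [600.8, -92.8, 69.9]
orientation: [0.712, 0.702, 0.002, 0.002]
contact_force: [0.4, 0.1, -0.4]
gripper_width: 75.7
```

>>> drive_tool:
  moves: [0,0,0,0,0,12,-1,0,0,0,0,0,35,-1,0,0,0,0,0,30,-1,0,0,0,-8,15,8,-1,0,0,0,-17,31,0,-1,0,0,0,-17,31,0,-1,0,0,0,-17,31,0,-1,0,0,0,-17,31,0,-1]

```text
t: 20.53
tool_pos: [525.2, 46.2, 162.2]
orientation: [0.715, 0.699, 0.004, 0.005]
contact_force: [0.2, 0.2, 0.8]
gripper_width: 85.4
```

>>> drive_tool:
  moves: [0,0,0,-17,31,0,-1,0,0,0,-17,31,0,-1,0,0,0,-17,31,0,-1,0,0,0,-14,26,0,-1,0,0,0,-9,15,-5,-1,0,0,0,-4,6,0,-1,0,0,0,0,0,0,-1,0,0,0,0,0,0,-1]

```text
t: 21.2
tool_pos: [431.9, 199.5, 159.4]
orientation: [0.713, 0.701, 0.004, 0.003]
contact_force: [0.0, 0.2, -0.7]
gripper_width: 85.4
```

>>> drive_tool:
  moves: [-0.1,0.5,0,4,1,-5,-1,0,0,0,4,1,-12,-1,0,0,0,1,0,-20,-1,0,0,0,0,0,-18,-1,0,0,0,0,0,-8,-1,0,0,0,0,0,-3,-1,0,0,0,0,0,0,-1,0,0,0,0,0,0,-1]

```text
t: 21.87
tool_pos: [451.0, 195.8, 91.7]
orientation: [0.716, 0.698, 0.002, 0.003]
contact_force: [-0.6, 0.3, -0.3]
gripper_width: 85.3
```

>>> drive_tool:
  moves: [0,0,0,-5,3,-4,-1,0,0,0,-4,2,-7,-1,0,0,0,-1,0,-7,-1,0,0,0,0,0,-3,-1,0,0,0,0,0,0,-1,0,0,0,0,0,0,-1]

```text
t: 22.37
tool_pos: [441.5, 201.7, 70.9]
orientation: [0.716, 0.698, 0.004, 0.004]
contact_force: [-0.1, 0.7, 0.1]
gripper_width: 85.4
```

>>> drive_tool:
  moves: [0,0.5,0,-0.5,-0.5,-1,-1,0,0,0,0,0,0,0,0,0,0,0,0,0,1,0,0,0,0,0,0,1,0,0,0,0,0,0,1,0,0,0,0,0,0,1,0,0,0,0,0,0,1,0,0,0,0,0,0,1]

```text
t: 23.03
tool_pos: [442.0, 201.5, 70.7]
orientation: [0.716, 0.698, 0.002, 0.001]
contact_force: [1.7, 0.0, -0.1]
gripper_width: 19.0
```

>>> drive_tool:
  moves: [0,0,0,0,0,12,1,0,0,0,0,0,30,1,0,0,0,0,0,35,1,0,0,0,4,-6,22,1,0,0,0,10,-15,8,1,0,0,0,20,-28,0,1,0,0,0,22,-30,0,1,0,0,0,22,-30,0,1]

```text
t: 23.7
tool_pos: [514.6, 93.0, 182.5]
orientation: [0.713, 0.701, -0.0, -0.001]
contact_force: [0.2, 0.9, -0.2]
gripper_width: 18.4
```

>>> drive_tool:
  moves: [0,0,0,22,-30,0,1,0,0,0,22,-30,0,1,0,0,0,18,-25,0,1,0,0,0,10,-14,0,1,0,0,0,5,-6,0,1,0,0,0,0,0,0,1,0,0,0,0,0,0,1]

```text
t: 24.28
tool_pos: [598.2, -24.1, 182.2]
orientation: [0.715, 0.699, 0.0, 0.0]
contact_force: [0.3, 0.8, -0.2]
gripper_width: 18.4
```

>>> drive_tool:
  moves: [0,0,0,1,3,-8,1,0,0,0,1,2,-20,1,0,0,0,0,0,-20,1,0,0,0,0,0,-15,1,0,0,0,0,0,-8,1,0,0,0,0,0,0,1,0,0,0,0,0,0,1]

```text
t: 24.87
tool_pos: [593.6, -8.4, 107.2]
orientation: [0.712, 0.702, -0.0, -0.002]
contact_force: [0.7, 0.3, -0.3]
gripper_width: 18.5
```

>>> drive_tool:
  moves: [0,0,0,3,-4,-4,1,0,0,0,2,-3,-4,1,0,0,0,0,-1,-2,1,0,0,0,0,0,0,1,0,0,0,0,0,0,1]

```text
t: 25.28
tool_pos: [600.7, -16.3, 99.0]
orientation: [0.712, 0.702, 0.001, -0.001]
contact_force: [0.6, 0.7, -0.5]
gripper_width: 18.7
```

>>> drive_tool:
  moves: [0,0,0,-0.5,0,-5,1,0,0,0,0,0,-4,1,0,0,0,0,0,-2,1,0,0,0,0,0,0,1,0,0,0,0,0,0,1]

```text
t: 25.7
tool_pos: [600.8, -16.9, 87.6]
orientation: [0.712, 0.702, 0.002, -0.0]
contact_force: [-0.2, -1.3, -1.2]
gripper_width: 18.6
```

>>> drive_tool:
  moves: [0,0,0,-0.5,-0.5,-2,1,0,0,0,0,0,-1,1,0,0,0,0,0,0,1]

```text
t: 25.95
tool_pos: [600.4, -17.4, 84.6]
orientation: [0.712, 0.702, 0.002, 0.0]
contact_force: [-0.2, -0.6, 1.7]
gripper_width: 18.6
```

>>> drive_tool:
  moves: [0,0,0,-0.5,0,-0.5,1,0,0,0,0,0,0,0.6,0,0,0,0,0,0,0.3,0,0,0,0,0,0,-0.2,0,0,0,0,0,0,-1,0,0,0,0,0,0,-1,0,0,0,0,0,0,-1]

```text
t: 26.53
tool_pos: [600.2, -17.4, 84.5]
orientation: [0.712, 0.702, 0.002, 0.001]
contact_force: [0.3, 0.4, -0.0]
gripper_width: 76.3
```

>>> drive_tool:
  moves: [0,0,0,0,0,12,-1,0,0,0,0,0,35,-1,0,0,0,0,0,30,-1,0,0,0,-20,0,15,-1,0,0,0,-40,0,0,-1,0,0,0,-40,0,0,-1,0,0,0,-40,0,0,-1,0,0,0,-20,0,0,-1]

```text
t: 27.2
tool_pos: [441.3, -17.9, 185.5]
orientation: [0.712, 0.702, 0.005, 0.004]
contact_force: [0.1, 0.6, -0.7]
gripper_width: 85.3
```

>>> drive_tool:
  moves: [0,0,0,0,-40,0,-1,0,0,0,0,-40,0,-1,0,0,0,0,-40,0,-1,0,0,0,0,-40,0,-1,0,0,0,0,-20,0,-1,0,0,0,0,0,0,-1,0,0,0,0,0,0,-1]

```text
t: 27.78
tool_pos: [433.6, -202.5, 192.9]
orientation: [0.71, 0.704, 0.005, 0.007]
contact_force: [-0.3, -0.3, -0.9]
gripper_width: 85.3
```

```bash
python3 - <<'E'
from h import *
a=cam('top'); b=cam('side'); save(a,'t2.png',(190,100,460,280),2.9); save(b,'s2.png',(200,90,400,240),4)
for X,nm in((cloud(a),'top'),(cloud(b),'side')):
    X=X.reshape(-1,3)
    for n,x,y,h in [('clear',599,132,146),('large',599,57.5,121),('purple',599.4,-17,112),('small',599.7,-92.5,98)]:
        z=X[np.hypot(X[:,0]-x,X[:,1]-y)<34]; z=z[z[:,2]>h-14]
        print(nm,n,len(z),((z.min(0)+z.max(0))/2)[:2].round(1),z[:,2].max().round(1))
print(r.get_obs()['tool_pos'])
E
```

```text
top clear 119 [600.1 131.2] 147.9
top large 63 [599.   57.7] 121.2
top purple 50 [599.2 -15.8] 112.9
top small 40 [599.3 -92.4] 99.7
side clear 84 [601.2 136.6] 146.5
side large 51 [599.7  59.8] 121.7
side purple 36 [601.3 -12.4] 111.2
side small 29 [600.5 -89.2] 97.0
[ 433.70242595 -201.19537582  192.73537459]
```

View pics/t2.png

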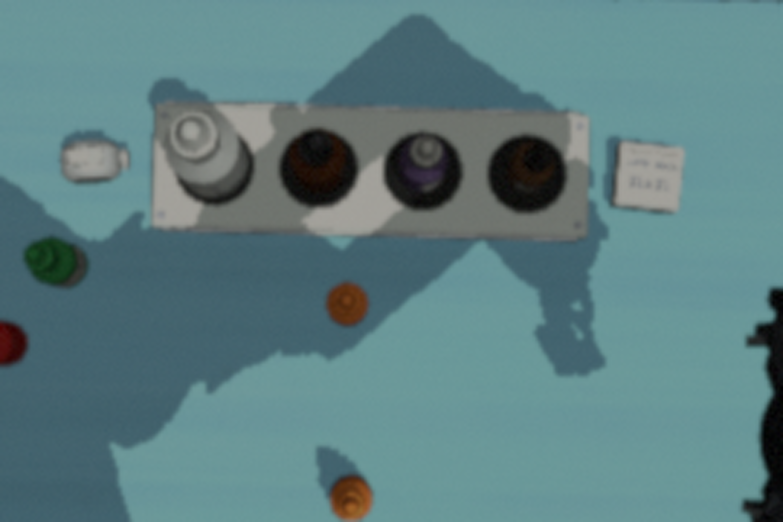

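View pics/s2.png

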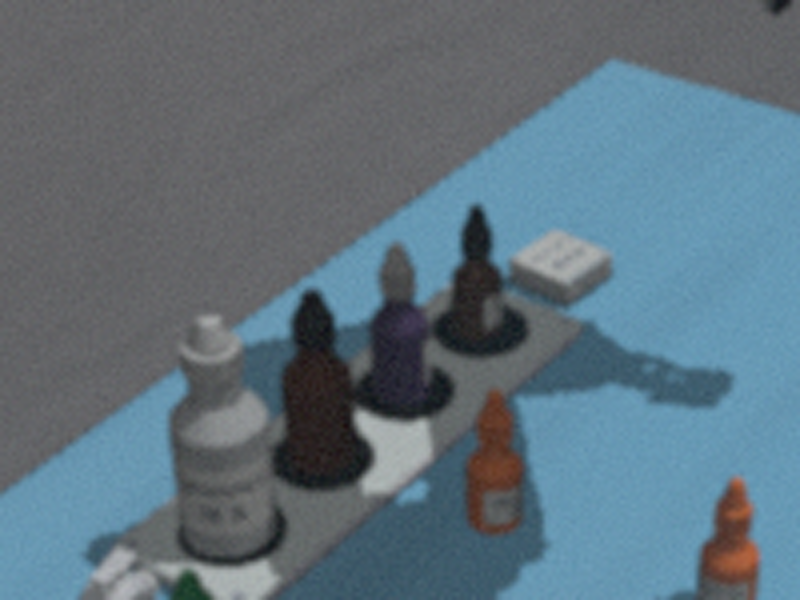

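All four bottles stand upright on their pads, with the cap tops within about 2 mm of the pad centres in the top view. The carton and counter have not moved, and the gripper is open and clear.

```bash
python3 -c "
from h import *
print(r.sign_off())"
```

```text
the job is handed in; nothing more can be done
None
```

The four bottles stand in height order on the stand. The small brown one is on place_4, next to the carton, then purple on place_3, large brown on place_2 and clear on place_1. I moved each by its collar and handed the job in at about 28 s of the 102 s allowed.

- **Position:** in the last top view every cap centre was within about 2 mm of its pad centre.
- **Height and tilt:** top heights in both views matched bottles standing on the 14 mm pads, to within about 2 mm. All four look upright in the side view.
- **Other objects:** the carton and tally counter look unmoved. The orange, green and red look-alikes were not touched. The gripper was open and well clear.
- **Disagreement:** the side camera read the caps 2–5 mm further towards +y than the top camera did. I put this down to it seeing only the near faces, since it showed the same offset before anything was moved.
- **Force:** the clear bottle was pressed on its pad with about 30 N for a moment before release, below the 40 N limit. The other three showed almost no contact force.

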